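# Pack out the copper plate in the cam clamp and hold it clamped

## Robot

A 7-joint arm with a two-finger parallel gripper is mounted at the origin on the work surface. World frame = base frame: x ahead of the robot, y to its left, z up, the work surface at z = 0. Lengths are in m, angles in degrees, forces in N, time in s.
With the tool pointing down it reaches from about 0.425 to 0.875 m from the base axis. Payload 8.4 kg.
Tool frame: the origin (TCP) lies between the finger pads; the fingertips stand 17 mm ahead of it and the grasp point (between the pads) lies 2 mm behind it; z points along the fingers, y is the line along which they close (so a half turn about z gives the same grasp; the last joint's range is limited). The gripper opens to 85 mm and grips with 20 to 120 N. Pads are 22 mm wide; open, the fingers measure 114 mm over their backs; the gripper's body (76 mm by 85 mm) begins 54 mm behind the grasp point. The pads swing forward as they close: fully open they stand 13 mm farther back than shut.
Start: joints at [60.837, 19.091, 2.286, 83.961, -0.768, 76.965, -3.352], TCP at [0.259, -0.596, 0.248] pointing down, gripper open.
Joint ranges: [-147.57, 147.57], [-21.85, 119.76], [-74.77, 79.35], [14.55, 137.4], [-85.83, 265.84], [4.83, 119.75], [-152.11, 152.11]. Speed limits (degrees/s): [127.2, 127.2, 159.86, 159.86, 180, 180, 180].

## Interface

Orientations are given as [roll, pitch, yaw] about the fixed x, y, z axes, in that order (R = Rz(yaw) Ry(pitch) Rx(roll)).
In Python, from plant import env, grab_frame, camera_info, job_done gives the robot as it stands. The module is installed in compiled form; this text tells all that it offers.
- The arm moves only by the shell command python3 -m handwheel 'ROWS'. ROWS is a JSON object whose one key "commands" holds a list of rows, each a list of 5 numbers: the shift along the tool's x, y, z in units of 40 mm (1.0 is 40 mm), then the turn about the tool's z in units of 6 degrees (1.0 is 6 degrees), then the opening, from 0 (shut) to 1 (fully open). A call has 1 to 12 rows; each row shifts and turns the commanded pose from where the row before left it, along the tool's axes as they then stand; what a row does not reach is not made up. A row lasts 1/10 s, in which the tool goes at most 50 mm and 8.59 degrees, less where a joint would pass 70% of its speed; a pose out of reach is approached as far as the arm can. A call is refused whole if a number of a shift passes 1 or a number of a turn 1, either way. A call with a gripper value outside its range is refused whole. The fingers move at their own pace and stop on an object; the grip force is fixed at half the most. Time passes only in rows, so rows that do not move let the fingers close. It gives the time, the measured TCP pose, the force, the opening and the grip force at its end, in the units of the state.
- env.read_state(): the state, without advancing time (a new reading comes with each control period).
- grab_frame(name): name is "scene" or "top" or "wrist"; returns the picture (400x640x3 uint8, red, green, blue); there is no depth.
- camera_info(name): a dict with "fx", "fy", "cx", "cy" (pixels), "dist" ([k1, k2, p1, p2, k3] as OpenCV has them; the pictures are not rectified), "extrinsics" (4x4, takes a point from camera to world coordinates); the wrist camera has in their place "T_tool_cam" (4x4, takes a point from camera to tool coordinates, whose origin is the TCP and whose axes are the flange's). Camera axes: x right, y down, z forward; pixel columns grow to the right and rows downward; lengths in m; the calibration is good to about 2 mm. A picture is of the moment at which its call begins: read the wrist's pose just before it. camera_info takes no time and is no camera call.
- job_done(): hands the job in; it is judged then, once.
The state is a dict: "time": time; "qpos": joint angles; "dq": joint speeds; "effort": joint torques, N m; "tool_pos": TCP position; "tcp_rot": TCP orientation; "contact_force": force on the tool from outside, world axes, zero at the start; "moment": the same for the moment, N m; "finger_gap": opening from 0.0 (shut) to 1.0 (fully open); "finger_force": force on a finger pad.
Only numpy, scipy, OpenCV 4.12 (cv2) and the standard library are available. Lean on these libraries where they do the work, as an engineer would, in place of code of your own. Each camera call takes 0.05 s, during which the arm holds its last target. There are 200 camera calls.

## Task

The copper plate lies loose in the bed of the cam clamp with a gap on either side, one at the fence and one at the jaw, and the cam's short throw cannot grip it until the slack is packed out. Stand the brass packing bar on edge, fully down on the bed, in whichever gap is already wide enough to take it, along the middle of the plate's edge and without shoving the plate across to make room. Then press the curved iron handle all the way down so that the plate is squeezed square and flush between fence and jaw, and finish still holding the handle down for me to lock, because it springs up when let go; leave the other things on the bench where they are.

Things in the scene. Friction and masses are not known exactly. Their poses are not given: they have to be found in the camera images.
- bed: flat iron bed of the cam clamp, fixed to the bench, 160 mm along x, 244 mm along y, its top 16 mm above the bench. Axes: z up, y across the clamp from cam (-y) to fence (+y), x along the fence. Origin on the underside, at the clamp's middle in x; the fence's inner face is at y = +70 mm, the open jaw's pad face at y = -32 mm: 22 mm of slack in all round the 80 mm plate
- fence: fixed steel fence along the bed's +y side, 150 mm long, 14 mm wide, 10 mm high over the bed. Origin and axes are those of the bed (not the middle of the fence). Of the two gaps beside the plate, fence to plate and plate to pad, one is 2 to 4.5 mm wide and the other 17.5 to 20 mm
- pad: sprung brass face of the jaw, 84 mm along x, 8 mm thick, 10 mm high over the bed. Axes as the bed's; with the handle up its origin is the bed's origin, so its face is at y = -32 mm. The handle drives the jaw up to 12 mm towards the fence: with the bar packed in, the pad's springs press with about 20 N; without it the slack is not taken up
- plate: loose copper plate with some lines cut in its top, 110 mm along its x, 80 mm along its y, 6 mm thick, about 0.5 kg, lying flat on the bed. Origin at the centre of its underside; x and y within about 1 degree of the bed's
- bar: loose brass packing bar (a parallel), 90 mm along its x, 14 mm thick along its y, 32 mm tall, about 0.35 kg, standing on edge on the bench. Origin at the centre of its underside. Gripped by its top 15 mm across the thickness, the fingers stay above fence and jaw when it stands on the bed
- cam (a joint): angle of the cam handle: 0 = up (open, leaning out at about 45 degrees), 0.8 rad = pressed right down to its stop (clamped). A spring returns it to 0; holding it down takes about 4 N at the ball, more only rests on the stop
- handle: curved iron handle of the cam, a bar 13 mm thick ending in a ball of 24 mm, reaching from the pin outwards to the bed's -y. It turns about the pin, parallel to the bed's x through y = -116 mm, z = +38 mm in the bed's frame; its origin is on the pin at x = 0. Two cheeks carry the pin, 35 mm high over the bed, y = -99 to -133 mm; before them the jaw has a 22 mm high tail to y = -83 mm
- handle_ball (a point): centre of the iron ball, radius 12 mm, on the end of the handle, 113 mm from the pin. In the bed's frame it is at y = -183 mm, z = 129 mm with the handle up and at y = -228 mm, z = 54 mm with it right down
- graver: bystander, to be left alone: steel graver with a mushroom-shaped wooden handle, 145 mm long, lying down. Origin at its underside
- stamp: bystander, to be left alone: square brass pattern stamp block, 34 x 34 mm, 46 mm tall with its round neck. Origin at its underside
- cup: bystander, to be left alone: hammered copper cup, 76 mm across the rim, 64 mm tall. Origin at its underside
- burnisher: bystander, to be left alone: bone burnisher, a pale curved rod 170 mm long and 16 mm thick, lying down. Origin at its underside
- loupe: bystander, to be left alone: black eyeglass loupe, 36 mm across, 30 mm tall. Origin at its underside
- stone: bystander, to be left alone: oilstone in a low wooden tray, 120 x 50 mm, 22 mm tall. Origin at its underside
- hammer: bystander, to be left alone: small chasing hammer, 200 mm long, lying down. Origin at its underside
Things that resemble listed ones, but are neither listed nor needed, are in the scene too. Of the things that look like the bar, the largest one is meant.

How it is judged (in metres and radians):
On the way:
1. the bar stands fully down on the bed in the gap between plate and fence or between plate and jaw, at the middle of the plate's edge, with the handle still up (z of bar in the frame of bed between 0.0135 and 0.0185 m and angle between bar's own z axis and vertical below 0.06 rad and x of bar in the frame of plate between -0.025 and 0.025 m and value of joint cam below 0.2 rad and (y of bar in the frame of bed between 0.055 and 0.066 m or y of bar in the frame of bed between -0.028 and -0.012 m)), for 0.2 s.
At the end, for the whole second after the job is handed in: Fingers hold the handle down (over 1 N, cam past 0.74 rad); fence, plate, bar and pad press together with over 4 N at each contact; bar and plate down on the bed within 2.5 mm, square to the fence within 0.03 rad, the bar within 25 mm of the middle of the plate's edge, all at rest (z of bar in the frame of bed between 0.0135 and 0.0185 m and angle between bar's own z axis and vertical below 0.06 rad and x of bar in the frame of plate between -0.025 and 0.025 m and ((contact force between bar and fence above 4 N and contact force between bar and plate above 4 N and contact force between plate and pad above 4 N) or (contact force between plate and fence above 4 N and contact force between bar and plate above 4 N and contact force between bar and pad above 4 N)) and angle between the y axis of each of plate, bar and the y axis of bed, either way round below 0.03 rad and z of plate in the frame of bed between 0.0135 and 0.0185 m and angle between plate's own z axis and vertical below 0.03 rad and value of joint cam above 0.74 rad and linear speed of each of plate, bar below 0.02 m/s and contact force between the fingers and handle above 1 N); the arm keeps its last pose, push and grip.
It fails at once if the plate is shifted more than 12 mm (distance of plate from where it was at the start of the episode above 0.012 m).
It fails at once if a bystander is moved more than 40 mm (distance of any of graver, stamp, cup, burnisher, loupe, stone, hammer from where it was at the start of the episode above 0.04 m).
It also fails if it takes over 56 s, if anything falls off the work surface, if the arm or the gripper's body presses on something with over 40 N, if the wrist force passes 120 N, or if a joint passes its speed limit or range.

## Working session

There is one attempt and no reset: what is moved stays moved. The work goes in short steps, Python scripts to look and compute and a shell command to move; the robot and the scene stay as the last step left them, time stands still between calls to the robot, and variables do not carry over. Pictures are saved under pics/ and viewed, at most 11 in all, crops included, and the job is handed in when it is done.

```bash
mkdir -p pics
python3 - <<'E'
from plant import env, grab_frame, camera_info
import cv2, numpy as np
s=env.read_state();print(s['time'],s['tool_pos'],s['tcp_rot'],s['finger_gap'])
for n in ['scene','top']:
    im=grab_frame(n);cv2.imwrite(f'pics/{n}0.png',im[:,:,::-1]);c=camera_info(n);print(n,c)
print(camera_info('wrist'))
E
```

```text
0.0 [ 0.25877907 -0.59579849  0.24738057] [-1.79905493e+02  6.66934173e-03  2.34798654e+01] 1.0026939377167217
scene {'fx': 409.4404963580806, 'fy': 409.4404963580806, 'cx': 320.2717563217886, 'cy': 199.94530094056609, 'dist': array([-0.04469933,  0.        ,  0.        ,  0.        ,  0.        ]), 'extrinsics': array([[-0.38679689,  0.624186  , -0.67880778,  1.26053193],
       [ 0.92207702,  0.25162263, -0.29404084,  0.37782235],
       [-0.01273278, -0.73964714, -0.67287442,  0.82690939],
       [ 0.        ,  0.        ,  0.        ,  1.        ]])}
top {'fx': 512.250212048239, 'fy': 512.250212048239, 'cx': 313.95357538186266, 'cy': 198.21545521747203, 'dist': array([-0.12589982,  0.        ,  0.        ,  0.        ,  0.        ]), 'extrinsics': array([[-0.07338887, -0.97024941,  0.2307166 ,  0.2518669 ],
       [-0.99729609,  0.07228305, -0.0132537 ,  0.06914227],
       [-0.0038175 , -0.23106544, -0.97293072,  1.44289886],
       [ 0.        ,  0.        ,  0.        ,  1.        ]])}
{'fx': 349.58704126718635, 'fy': 349.58704126718635, 'cx': 319.50245532915784, 'cy': 204.25129380720324, 'dist': array([-0.0323693,  0.       ,  0.       ,  0.       ,  0.       ]), 'T_tool_cam': array([[-7.85666734e-04, -9.51205300e-01, -3.08557708e-01,
         7.85259596e-02],
       [ 9.99998894e-01, -1.13691151e-03,  9.58557782e-04,
         4.80416928e-04],
       [-1.26258805e-03, -3.08556614e-01,  9.51205142e-01,
        -1.24752910e-01],
       [ 0.00000000e+00,  0.00000000e+00,  0.00000000e+00,
         1.00000000e+00]])}
```

View pics/top0.png

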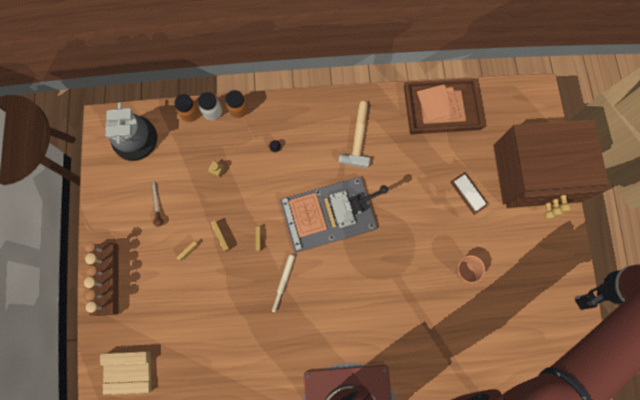

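View pics/scene0.png

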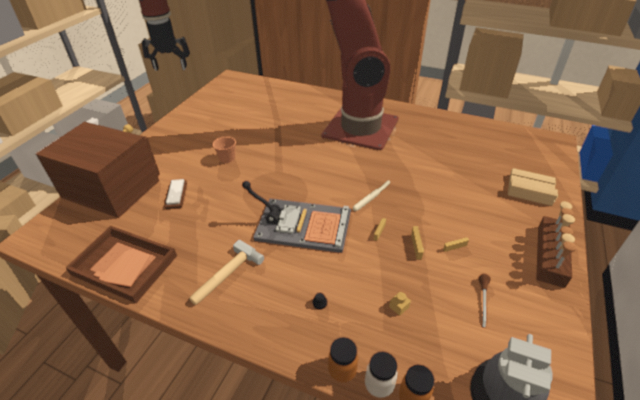

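The top view shows the bed at about (330,213), with the fence on its left at x≈290 and the handle ball at (407,178). The bar candidates are at (220,235), which is the largest, then (258,238) and (188,249). Next I'll get rough positions and a closer crop.

```bash
cat > h.py <<'E'
from plant import env, grab_frame, camera_info
import cv2, numpy as np
from scipy.spatial.transform import Rotation as R
def Ttool(s):
    T=np.eye(4);T[:3,:3]=R.from_euler('xyz',s['tcp_rot'],degrees=True).as_matrix();T[:3,3]=s['tool_pos'];return T
def cam(n,s=None):
    c=camera_info(n);K=np.array([[c['fx'],0,c['cx']],[0,c['fy'],c['cy']],[0,0,1]])
    return K,c['dist'],(c['extrinsics'] if n!='wrist' else Ttool(s)@c['T_tool_cam'])
def p2w(c,px,z):
    K,d,E=c;u=cv2.undistortPoints(np.array(px,float).reshape(-1,1,2),K,d).reshape(-1,2)
    r=np.c_[u,np.ones(len(u))]@E[:3,:3].T
    return E[:3,3]+r*((z-E[2,3])/r[:,2])[:,None]
def w2p(c,P):
    K,d,E=c;I=np.linalg.inv(E)
    return cv2.projectPoints(np.array(P,float).reshape(-1,1,3),cv2.Rodrigues(I[:3,:3])[0],I[:3,3],K,d)[0].reshape(-1,2)
def togo(s,P,yaw=None):
    T=Ttool(s);d=T[:3,:3].T@(np.array(P)-T[:3,3])
    print('rows units',np.round(d/.04,2),'turn units', None if yaw is None else np.round((s['tcp_rot'][2]-yaw)/6,2))
E
python3 - <<'E'
from h import *
im=cv2.imread('pics/top0.png');c=cam('top')
hsv=cv2.cvtColor(im,cv2.COLOR_BGR2HSV)
for x,y in [(220,235),(258,238),(188,249),(331,212)]: print(hsv[y,x])
m=cv2.inRange(hsv,(19,120,80),(32,255,255))
n,l,st,ce=cv2.connectedComponentsWithStats(m)
for i in range(1,n):
    if st[i,4]>30:
        r=cv2.minAreaRect(np.argwhere(l==i)[:,::-1].astype(np.float32));print(r,p2w(c,[r[0]],.03).round(3))
print(p2w(c,[(282,211),(361,178),(377,219),(298,250)],.016).round(3))
cv2.imwrite('pics/crop1.png',cv2.resize(im[160:280,170:415],None,fx=3.2,fy=3.2,interpolation=cv2.INTER_CUBIC))
E
```

```text
[ 19 130 185]
[ 20 132 186]
[ 19 126 197]
[ 18 128 163]
((215.62071228027344, 168.55172729492188), (11.817581176757812, 11.817581176757812), 23.198591232299805) [[0.696 0.327 0.03 ]]
((555.6660766601562, 206.85585021972656), (16.13006019592285, 26.09807586669922), 64.98310089111328) [[ 0.509 -0.648  0.03 ]]
((329.6767578125, 212.30096435546875), (28.160198211669922, 2.595930337905884), 73.61045837402344) [[0.543 0.009 0.03 ]]
((219.4000244140625, 235.80001831054688), (31.304948806762695, 5.366562843322754), 63.43495178222656) [[0.499 0.322 0.03 ]]
((257.5, 238.5), (23.0, 3.0), 90.0) [[0.483 0.215 0.03 ]]
((186.50003051757812, 250.50003051757812), (4.242640495300293, 24.041629791259766), 45.0) [[0.464 0.416 0.03 ]]
[[ 0.56   0.143  0.016]
 [ 0.64  -0.09   0.016]
 [ 0.516 -0.124  0.016]
 [ 0.445  0.105  0.016]]
```

View pics/crop1.png

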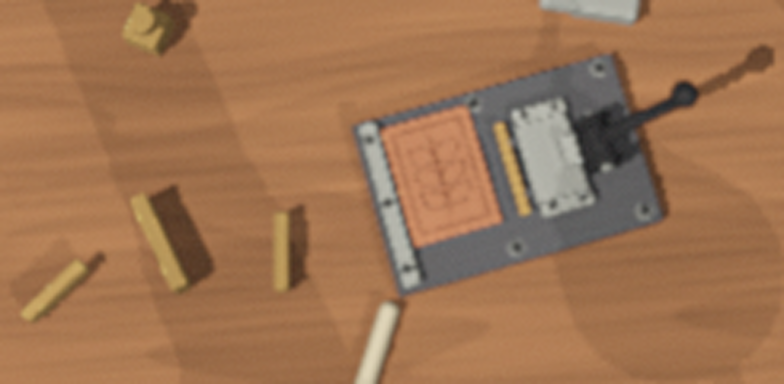

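The crop shows the plate close to the fence (bottom-left strip) and a wide gap of about 18 crop px between plate and brass pad (pad at ~(512,165)). So the jaw gap takes the bar. The target bar, the largest, is at crop (160,240). Next, a wrist look over the clamp and the bar.

Run:
```python
from h import *
s=env.read_state();togo(s,(.46,-.2,.28));togo(s,(.5,.0,.28),20)
```

```text
rows units [ 8.56 -7.07 -0.8 ] turn units None
rows units [ 11.47 -11.26  -0.8 ] turn units 0.58
```

```bash
python3 -m handwheel '{"commands":[[0.85,-0.7,-0.1,0,1],[0.85,-0.7,-0.1,0,1],[0.85,-0.7,-0.1,0,1],[0.85,-0.7,-0.1,0,1],[0.85,-0.7,-0.1,0,1],[0.85,-0.7,-0.1,0,1],[0.85,-0.7,-0.1,0,1],[0.85,-0.7,-0.1,0,1],[0.85,-0.7,0,0,1],[0.85,-0.7,0,0,1]]}'
python3 -m handwheel '{"commands":[[0.6,-0.85,0,0,1],[0.6,-0.85,0,0,1],[0.6,-0.85,0,0,1],[0.6,-0.85,0,0,1],[0.6,-0.85,0,0,1],[0,0,0,0,1],[0,0,0,0,1],[0,0,0,0,1]]}'
python3 - <<'E'
from h import *
s=env.read_state();print(s['tool_pos'],s['tcp_rot'],np.abs(s['dq']).max())
np.save('pics/s1.npy',s,allow_pickle=True)
im=grab_frame('wrist');cv2.imwrite('pics/w1.png',im[:,:,::-1])
E
```

```text
time: 1.1
tool_pos: [0.4596, -0.2022, 0.2803]
tcp_rot: [180.0, -0.0, 23.5]
contact_force: [0.4, -0.7, 0.1]
finger_gap: 0.994
finger_force: 0.0
time: 1.9
tool_pos: [0.5014, -0.0013, 0.28]
tcp_rot: [180.0, 0.0, 23.4]
contact_force: [0.1, -0.7, -0.1]
finger_gap: 1.001
finger_force: 0.0
[ 0.50137248 -0.00134042  0.28002923] [1.79998055e+02 4.34333067e-02 2.34003272e+01] 0.5147113070718775
```

View pics/w1.png

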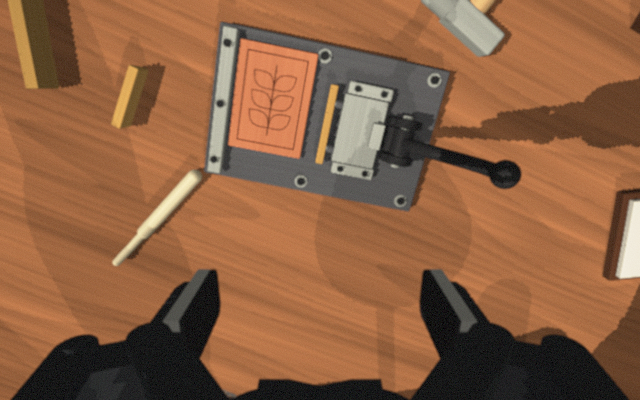

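The wrist view shows the clamp: fence at x≈220, plate (230–318, 40–158), pad at (328,125), and the ball at (505,174). The bar is at the top-left edge (35,40). Next I measure these metrically.

Run:
```python
from h import *
s=np.load('pics/s1.npy',allow_pickle=True).item();c=cam('wrist',s)
im=cv2.imread('pics/w1.png');hsv=cv2.cvtColor(im,cv2.COLOR_BGR2HSV)
for n,(x,y) in dict(plate=(240,130),pad=(328,125),fence=(220,125),bed=(300,170),wood=(300,230)).items(): print(n,hsv[y,x])
def comp(m,seed,z,n):
    nn,l,st,ce=cv2.connectedComponentsWithStats(m);i=l[seed[1],seed[0]]
    if i==0: print(n,'bad seed');return
    k=max(cv2.findContours((l==i).astype(np.uint8),cv2.RETR_EXTERNAL,cv2.CHAIN_APPROX_NONE)[0],key=cv2.contourArea).reshape(-1,2)
    w=p2w(c,k,z)[:,:2]*1000
    r=cv2.minAreaRect(w.astype(np.float32));print(n,st[i,4],np.round(r[0],1),np.round(r[1],1),round(r[2],2))
    return r
comp(cv2.inRange(hsv,(0,130,150),(12,255,255)),(240,130),.022,'plate')
comp(cv2.inRange(hsv,(14,110,90),(30,255,255)),(328,125),.026,'pad')
comp(cv2.inRange(hsv,(0,0,120),(180,60,255)),(220,125),.026,'fence')
comp(cv2.morphologyEx(cv2.inRange(hsv,(0,0,0),(180,90,130)),cv2.MORPH_OPEN,np.ones((15,15))),(300,170),.016,'bed')
q=p2w(c,[(223,23),(453,70),(410,210),(206,172)],.016)[:,:2]*1000
print(q.round(1),q.mean(0))
cv2.imwrite('pics/w1c.png',cv2.resize(im[10:220,195:460],None,fx=2.9,fy=2.8,interpolation=cv2.INTER_CUBIC))
```

```text
plate [ 10 151 224]
pad [ 17 151 224]
fence [ 28  24 191]
bed [  6  12 103]
wood [ 12 153 187]
plate 8078 [544.6  71.9] [109.3  79.6] 12.38
pad 676 [545.    8.6] [84.3  9. ] 11.97
fence 1933 [521.5 119. ] [150.5  14.8] 11.9
bed 12890 [546.8   2.7] [159.2 228.6] 11.67
[[ 596.   144.7]
 [ 649.3  -91. ]
 [ 493.6 -121.9]
 [ 442.1  112.9]] [545.23465399  11.16622045]
```

View pics/w1c.png

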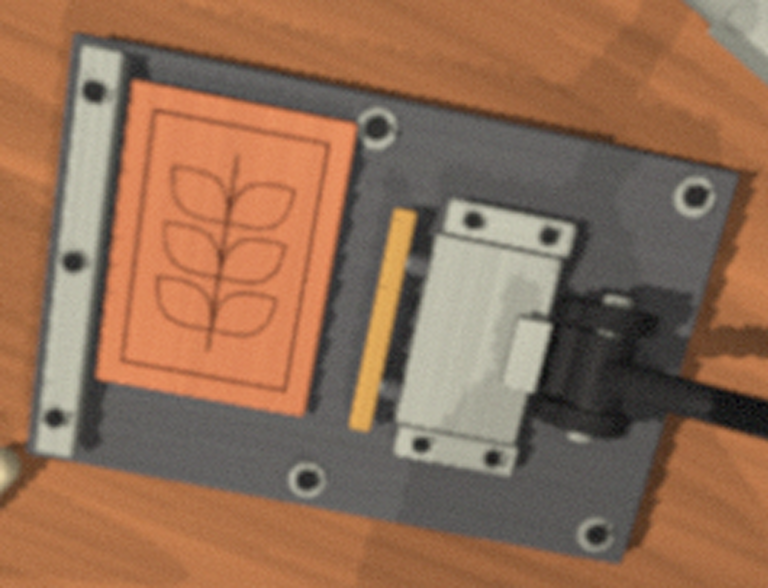

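Bed yaw is 12.0° with its origin at (537.5, 43.7) mm, and the fence and pad measurements agree. The plate sits at bed (12.8, 26.1), giving gaps of 3.9 mm at the fence and 18.1 mm at the jaw. The bar target is the jaw gap at bed (10, -23), which is world (552.1, 23.3). Now I'll look at the bar.

Run:
```python
from h import *
togo(env.read_state(),(.5,.32,.22))
```

```text
rows units [ 3.16 -7.39  1.5 ] turn units None
```

```bash
python3 -m handwheel '{"commands":[[0.39,-0.92,0.18,0,1],[0.39,-0.92,0.18,0,1],[0.39,-0.92,0.18,0,1],[0.39,-0.92,0.18,0,1],[0.39,-0.92,0.18,0,1],[0.39,-0.92,0.2,0,1],[0.39,-0.92,0.2,0,1],[0.39,-0.92,0.2,0,1],[0,0,0,0,1],[0,0,0,0,1],[0,0,0,0,1]]}'
python3 - <<'E'
from h import *
s=env.read_state();print(s['tool_pos'],s['tcp_rot'],np.abs(s['dq']).max())
im=grab_frame('wrist')[:,:,::-1];cv2.imwrite('pics/w2.png',im);c=cam('wrist',s)
hsv=cv2.cvtColor(im,cv2.COLOR_BGR2HSV)
m=cv2.inRange(hsv,(14,110,90),(30,255,255))
for k in cv2.findContours(m,cv2.RETR_EXTERNAL,cv2.CHAIN_APPROX_NONE)[0]:
    if cv2.contourArea(k)>300:
        for z in (.032,):
            r=cv2.minAreaRect((p2w(c,k.reshape(-1,2),z)[:,:2]*1000).astype(np.float32));print(cv2.boundingRect(k),np.round(r[0],1),np.round(r[1],1),round(r[2],2))
E
```

```text
time: 3.05
tool_pos: [0.4997, 0.3177, 0.2202]
tcp_rot: [179.9, 0.0, 23.3]
contact_force: [-0.1, -1.0, -0.3]
finger_gap: 1.001
finger_force: 0.0
[0.49972894 0.31766961 0.22024496] [1.79942084e+02 1.45854961e-02 2.33295380e+01] 0.678806216367218
(0, 315, 53, 85) [166.6 541.6] [127.3  57.5] 5.69
(584, 215, 47, 76) [544.9  19.8] [83.5 17.1] 11.74
(382, 191, 49, 67) [491.  224.3] [21.5 69.3] 86.84
(170, 150, 76, 34) [471.6 416.1] [13.8 72.2] 39.94
(305, 123, 18, 100) [502.9 324. ] [92.8 15.5] 22.56
```

View pics/w2.png

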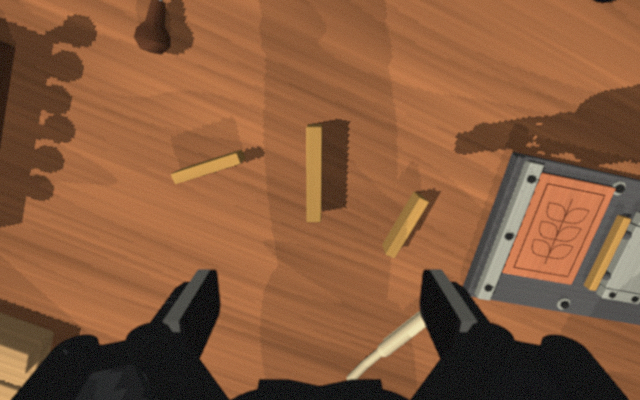

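The bar is vertical at (314,173), top 92.8×15.5 mm as seen (that includes a sliver of the end face), yaw 22.6°, with its centre at about (501.6, 323.5). The smaller decoys are well clear of it. Going down to grip.

Run:
```python
from h import *
togo(env.read_state(),(.5016,.3235,.033),22.5)
```

```text
rows units [ 0.1  -0.12  4.69] turn units 0.13
```

```bash
python3 -m handwheel '{"commands":[[0.1,-0.12,0.6,0.13,1],[0,0,0.8,0,1],[0,0,0.8,0,0.6],[0,0,0.8,0,0.6],[0,0,0.7,0,0.6],[0,0,0.6,0,0.6],[0,0,0.4,0,0.6],[0,0,0,0,0.6]]}'
python3 -c "
from h import *
togo(env.read_state(),(.5016,.3235,.033),22.5)"
```

```text
time: 3.9
tool_pos: [0.5002, 0.3236, 0.0306]
tcp_rot: [179.9, 0.2, 22.6]
contact_force: [-0.4, 0.5, -0.5]
finger_gap: 0.602
finger_force: 0.0
rows units [ 0.03  0.02 -0.06] turn units 0.02
```

```bash
python3 -m handwheel '{"commands":[[0,0,0,0,0.6],[0,0,0,0,0],[0,0,0,0,0],[0,0,0,0,0],[0,0,0,0,0],[0,0,0,0,0]]}'
python3 -c "
from h import *
s=env.read_state();print(s['finger_force']);togo(s,(.5521,.0233,.15),12)"
```

```text
time: 4.5
tool_pos: [0.5012, 0.3258, 0.0336]
tcp_rot: [180.0, -0.1, 22.7]
contact_force: [-0.4, -1.9, 6.5]
finger_gap: 0.149
finger_force: 58.8
58.7704735994339
rows units [-1.74  7.47 -2.91] turn units 1.78
```

```bash
python3 -m handwheel '{"commands":[[0,0,-0.5,0,0],[0,0,-0.8,0,0],[0,0,-0.8,0,0],[0,0,-0.8,0,0],[0,0.3,0,0.4,0],[0,0.6,0,0.4,0],[0,0.6,0,0.4,0],[0,0.6,0,0.4,0],[0,0.6,0,0.2,0],[0,0.6,0,0,0],[0,0.6,0,0,0]]}'
python3 -c "
from h import *
togo(env.read_state(),(.5521,.0233,.15),12)"
```

```text
time: 5.6
tool_pos: [0.5422, 0.1738, 0.1471]
tcp_rot: [180.0, 0.1, 11.8]
contact_force: [-0.5, -0.5, -3.3]
finger_gap: 0.143
finger_force: 59.4
rows units [-0.53  3.73 -0.07] turn units -0.03
```

```bash
python3 -m handwheel '{"commands":[[-0.1,0.6,0,0,0],[-0.1,0.6,0,0,0],[-0.1,0.6,0,0,0],[-0.1,0.6,0,0,0],[-0.1,0.6,0,0,0],[0,0.5,0,0,0],[0,0.2,0,0,0],[0,0,0,0,0],[0,0,0,0,0],[0,0,0,0,0]]}'
python3 - <<'E'
from h import *
s=env.read_state();print(s['tool_pos'],s['tcp_rot'])
im=grab_frame('wrist')[:,:,::-1];cv2.imwrite('pics/w3.png',im);c=cam('wrist',s)
np.save('pics/s3.npy',s,allow_pickle=True)
togo(s,(.5521,.0233,.052),12)
E
```

```text
time: 6.6
tool_pos: [0.5533, 0.0283, 0.1482]
tcp_rot: [-180.0, 0.0, 12.0]
contact_force: [0.2, -0.4, -4.2]
finger_gap: 0.144
finger_force: 59.4
[0.55326397 0.02831258 0.14820784] [-1.79962926e+02  6.78131715e-03  1.20022304e+01]
rows units [-0.05  0.12  2.41] turn units 0.0
```

View pics/w3.png

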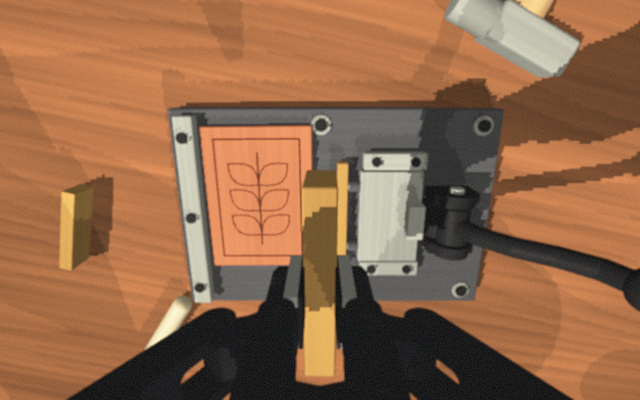

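The bar is held straight in the gripper (u≈303–337), poised above the gap between the plate (right edge u≈308) and the pad (u≈337–348). Checking the in-hand offset and the gap from this picture.

Run:
```python
from h import *
s=np.load('pics/s3.npy',allow_pickle=True).item();c=cam('wrist',s);T=np.linalg.inv(Ttool(s))
q=p2w(c,[(303,187),(337,187),(305,377),(335,377)],s['tool_pos'][2]-.0016)
print('bar in tool mm',((q-T[:3,3]*0)@T[:3,:3].T+T[:3,3]).round(4)*1000)
hsv=cv2.cvtColor(cv2.imread('pics/w3.png'),cv2.COLOR_BGR2HSV)
def bed(P):
    a=np.radians(12);d=P[:,:2]*1000-[537.5,43.7];return np.c_[d@[np.cos(a),np.sin(a)],d@[-np.sin(a),np.cos(a)]].round(1)
mp=cv2.inRange(hsv,(0,130,150),(12,255,255));mb=cv2.inRange(hsv,(14,110,90),(30,255,255))
for v in (140,150,160,168): # plate row edges
    x=np.where(mp[v,195:330])[0]+195;print('plate',v,x.min(),x.max(),bed(p2w(c,[(x.min(),v),(x.max()+1,v)],.022)).tolist())
for v in (168,):
    x=np.where(mb[v,338:360])[0]+338;print('pad',bed(p2w(c,[(x.min(),v),(x.max()+1,v)],.026)).tolist())
f=cv2.inRange(hsv,(0,0,120),(180,60,255))
for v in (150,160,235,250):
    x=np.where(f[v,165:210])[0]+165;print('fence',bed(p2w(c,[(x.min(),v),(x.max()+1,v)],.026)).tolist())
k=p2w(c,[(204,126),(312,124)],.022);print('plate top corners',bed(k).tolist())
print('tcp bed',bed(np.array([s['tool_pos']])))
```

```text
bar in tool mm [[ 44.5  -5.4   1.6]
 [ 44.5   7.3   1.6]
 [-45.3  -6.    1.6]
 [-45.3   7.7   1.6]]
plate 140 201 311 [[57.9, 65.7], [57.7, -13.8]]
plate 150 202 311 [[50.7, 65.7], [50.5, -13.7]]
plate 160 203 311 [[43.4, 65.7], [43.2, -13.7]]
plate 168 204 311 [[37.5, 65.5], [37.3, -13.6]]
pad [[38.2, -32.4], [38.2, -40.3]]
fence [[51.5, 83.7], [51.4, 69.3]]
fence [[44.3, 85.3], [44.2, 69.4]]
fence [[-13.9, 84.3], [-13.9, 68.8]]
fence [[-26.6, 85.0], [-26.6, 69.3]]
plate top corners [[67.7, 62.5], [68.9, -13.8]]
tcp bed [[ 12.2 -18.3]]
```

```bash
python3 -m handwheel '{"commands":[[-0.04,0.1,0.2,0,0],[0,0,0.5,0,0],[0,0,0.5,0,0],[0,0,0.5,0,0],[0,0,0.3,0,0],[0,0,0.1,0,0],[0,0,0,0,0],[0,0,0,0,0]]}'
python3 - <<'E'
from h import *
s=env.read_state();a=np.radians(12);d=s['tool_pos'][:2]*1000-[537.5,43.7];print('bed',d@[np.cos(a),np.sin(a)],d@[-np.sin(a),np.cos(a)],s['tool_pos'][2])
im=grab_frame('wrist')[:,:,::-1];cv2.imwrite('pics/w4.png',im)
E
```

```text
time: 7.45
tool_pos: [0.5534, 0.0226, 0.0651]
tcp_rot: [180.0, -0.1, 11.9]
contact_force: [-0.9, -0.3, -3.7]
finger_gap: 0.144
finger_force: 59.4
bed 11.160811523713292 -23.910713631325105 0.0651190405785678
```

View pics/w4.png

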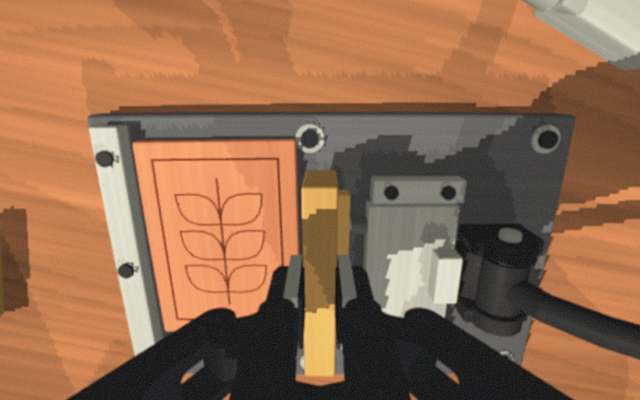

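The bar (u 303–337) hangs just above the gap, with the plate edge at u≈297 and the pad edge partly behind the bar. Quick numeric check of the bar's lower edge.

Run:
```python
from h import *
s=env.read_state();print(s['tool_pos'],s['tcp_rot']);c=cam('wrist',s)
a=np.radians(12)
def bed(P):
    d=P[:,:2]*1000-[537.5,43.7];return np.c_[d@[np.cos(a),np.sin(a)],d@[-np.sin(a),np.cos(a)]].round(1)
print('tcp',bed(np.array([s['tool_pos']])))
im=cv2.imread('pics/w4.png');hsv=cv2.cvtColor(im,cv2.COLOR_BGR2HSV);mb=cv2.inRange(hsv,(14,110,60),(32,255,255));mp=cv2.inRange(hsv,(0,130,150),(12,255,255))
for v in (175,178,182):
    x=np.where(mb[v,290:360])[0]+290;print('bar',v,x.min(),x.max(),bed(p2w(c,[(x.min(),v),(x.max()+1,v)],s['tool_pos'][2]-.0336)).tolist())
for v in (200,210):
    x=np.where(mb[v,290:360])[0]+290;print('pad right',v,x.max(),bed(p2w(c,[(x.max()+1,v)],.026)).tolist())
for v in (150,180,200,220):
    x=np.where(mp[v,130:301])[0]+130;print('plate',x.min(),x.max(),bed(p2w(c,[(x.min(),v),(x.max()+1,v)],.022)).tolist())
```

```text
[0.55352092 0.02262887 0.0652768 ] [ 1.79982939e+02 -8.86312790e-02  1.19020573e+01]
tcp [[ 11.3 -23.9]]
bar 175 305 336 [[52.9, -18.1], [52.9, -32.9]]
bar 178 304 336 [[51.5, -17.6], [51.4, -32.9]]
bar 182 303 336 [[49.6, -17.1], [49.5, -32.9]]
pad right 200 350 [[39.0, -40.2]]
pad right 210 349 [[33.8, -39.9]]
plate 133 294 [[63.5, 65.7], [63.0, -13.0]]
plate 138 295 [[48.5, 65.7], [48.1, -13.2]]
plate 142 296 [[38.0, 65.3], [37.8, -13.4]]
plate 145 296 [[27.2, 65.4], [27.1, -13.2]]
```

The bar is about 2 mm too far towards the jaw. I'll shift it by -0.055 along the tool's y.

```bash
python3 -m handwheel '{"commands":[[0,-0.055,0,0,0],[0,0,0,0,0],[0,0,0,0,0]]}'
python3 - <<'E'
from h import *
s=env.read_state();c=cam('wrist',s);im=grab_frame('wrist')[:,:,::-1]
a=np.radians(12)
def bed(P):
    d=P[:,:2]*1000-[537.5,43.7];return np.c_[d@[np.cos(a),np.sin(a)],d@[-np.sin(a),np.cos(a)]].round(1)
print('tcp',bed(np.array([s['tool_pos']])),s['tool_pos'][2])
hsv=cv2.cvtColor(im,cv2.COLOR_BGR2HSV);mb=cv2.inRange(hsv,(14,110,60),(32,255,255));mp=cv2.inRange(hsv,(0,130,150),(12,255,255))
for v in (178,182):
    x=np.where(mb[v,290:360])[0]+290;print('bar',v,x.min(),x.max(),bed(p2w(c,[(x.min(),v),(x.max()+1,v)],s['tool_pos'][2]-.0336)).tolist())
for v in (150,180,200,220):
    x=np.where(mp[v,130:301])[0]+130;print('plate',x.min(),x.max(),bed(p2w(c,[(x.min(),v),(x.max()+1,v)],.022)).tolist())
E
```

```text
time: 7.8
tool_pos: [0.5525, 0.0248, 0.0647]
tcp_rot: [180.0, -0.0, 11.9]
contact_force: [-0.7, -0.5, -4.4]
finger_gap: 0.145
finger_force: 59.4
tcp [[ 10.7 -21.6]] 0.06465162411474205
bar 178 304 336 [[50.9, -15.2], [50.9, -30.6]]
bar 182 302 336 [[49.0, -14.3], [49.0, -30.6]]
plate 137 299 [[62.9, 65.8], [62.5, -13.1]]
plate 142 300 [[48.0, 65.6], [47.7, -13.3]]
plate 146 300 [[37.6, 65.2], [37.4, -13.2]]
plate 149 300 [[26.9, 65.3], [26.7, -13.0]]
```

```bash
python3 -m handwheel '{"commands":[[0,0,0.1,0,0],[0,0,0.1,0,0],[0,0,0.1,0,0],[0,0,0.05,0,0],[0,0,0,0,0],[0,0,0,0,0]]}'
```

```text
time: 8.45
tool_pos: [0.5524, 0.0248, 0.0503]
tcp_rot: [-180.0, 0.0, 11.9]
contact_force: [0.5, -0.8, -3.0]
finger_gap: 0.146
finger_force: 59.4
```

```bash
python3 -m handwheel '{"commands":[[0,0,0.03,0,0],[0,0,0,0,0],[0,0,0,0,0]]}'
python3 -m handwheel '{"commands":[[0,0,0.03,0,0],[0,0,0,0,0],[0,0,0,0,0]]}'
```

```text
time: 8.75
tool_pos: [0.5525, 0.0247, 0.0496]
tcp_rot: [180.0, -0.0, 11.9]
contact_force: [-2.4, 0.9, 2.3]
finger_gap: 0.146
finger_force: 60.3
time: 9.05
tool_pos: [0.5526, 0.0247, 0.0495]
tcp_rot: [180.0, -0.0, 11.9]
contact_force: [-7.8, -1.7, 17.9]
finger_gap: 0.145
finger_force: 62.2
```

```bash
python3 -m handwheel '{"commands":[[0,0,-0.04,0,0],[0,0,0,0,0.25],[0,0,0,0,0.25],[0,0,0,0,0.25],[0,0,-0.3,0,0.25],[0,0,-0.6,0,0.3],[0,0,-0.8,0,0.3],[0,0,-0.8,0,0.3],[0,0,-0.8,0,0.3],[0,0,-0.6,0,0.3],[0,0,0,0,0.3],[0,0,0,0,0.3]]}'
python3 - <<'E'
from h import *
s=env.read_state();c=cam('wrist',s);im=grab_frame('wrist')[:,:,::-1];cv2.imwrite('pics/w5.png',im)
np.save('pics/s5.npy',s,allow_pickle=True)
a=np.radians(12);b=np.array([537.5,43.7])
hsv=cv2.cvtColor(im,cv2.COLOR_BGR2HSV)
def show(m,z,n):
  for k in cv2.findContours(m,cv2.RETR_EXTERNAL,cv2.CHAIN_APPROX_NONE)[0]:
    if cv2.contourArea(k)>300:
        r=cv2.minAreaRect((p2w(c,k.reshape(-1,2),z)[:,:2]*1000).astype(np.float32));d=np.array(r[0])-b
        print(n,cv2.boundingRect(k),'bed',round(d@[np.cos(a),np.sin(a)],1),round(d@[-np.sin(a),np.cos(a)],1),np.round(r[1],1),round(r[2],2))
show(cv2.inRange(hsv,(14,110,90),(30,255,255)),.048,'bar');show(cv2.inRange(hsv,(0,130,190),(12,255,255)),.022,'plate')
# ball-down target: bed (0,-228,54)
for y,z in ((-183,.129),(-228,.054)):
    P=np.r_[(b+y*np.array([-np.sin(a),np.cos(a)]))/1000,z];print(P)
E
```

```text
time: 10.25
tool_pos: [0.5526, 0.0247, 0.2064]
tcp_rot: [180.0, -0.1, 11.9]
contact_force: [0.2, -0.1, -0.6]
finger_gap: 0.3
finger_force: 0.0
bar (96, 167, 31, 75) bed -2.6 156.7 [23.  70.8] 87.21
bar (311, 133, 29, 107) bed 11.8 -27.3 [92.  23.5] 11.43
bar (486, 0, 28, 31) bed 145.8 -155.5 [11.3 22.3] 79.53
plate (511, 314, 47, 19) bed -144.2 -250.8 [18.1 48.8] 0.88
plate (289, 286, 63, 53) bed -130.8 -25.6 [60.4 66.8] 5.2
plate (215, 268, 40, 17) bed -83.7 62.4 [38.4 14.2] 88.27
plate (136, 242, 51, 25) bed -61.9 133.4 [49.1 19.6] 89.94
plate (592, 233, 48, 22) bed -51.4 -317.0 [58.7 13.5] 89.14
plate (501, 230, 82, 45) bed -64.2 -242.2 [103.8  25.4] 80.29
plate (472, 172, 168, 54) bed -2.1 -250.1 [179.5  23. ] 88.71
plate (549, 154, 91, 46) bed 21.1 -282.5 [100.7  33.4] 87.19
plate (110, 135, 85, 35) bed 44.4 124.5 [77.  21.2] 84.68
plate (468, 124, 92, 35) bed 42.6 -194.7 [84.3 27.3] 87.77
plate (217, 119, 93, 117) bed 13.0 26.5 [108.4  78.3] 12.46
plate (31, 35, 254, 96) bed 92.2 115.0 [ 61.5 212. ] 3.31
plate (142, 0, 274, 51) bed 156.5 7.6 [ 35.5 219.4] 3.02
[ 0.57554784 -0.13530101  0.129     ]
[ 0.58490387 -0.17931765  0.054     ]
```

View pics/w5.png

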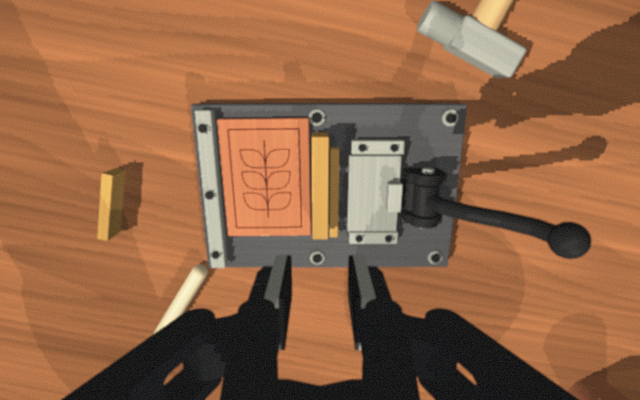

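The bar stands in the jaw gap (u 311–328) between plate and pad at bed x≈11, and the plate hasn't moved. The ball is at (568,240). I'll grip the ball across bed x, so it can spin between the pads, and follow its arc down.

Run:
```python
from h import *
s=np.load('pics/s5.npy',allow_pickle=True).item();c=cam('wrist',s)
print('q',np.round(s['qpos'],1))
print('ball pred px',w2p(c,[[.5755,-.1353,.129]]))
im=cv2.imread('pics/w5.png');g=im.max(2)
m=(g<75).astype(np.uint8);m[:, :535]=0;m[300:]=0;m=cv2.morphologyEx(m,cv2.MORPH_OPEN,cv2.getStructuringElement(2,(25,25)))
k=max(cv2.findContours(m,0,1)[0],key=cv2.contourArea);px=cv2.minEnclosingCircle(k);print(px,p2w(c,[px[0]],.129))
togo(s,(.5755,-.1353,.206),-78)
t=np.radians(126.4)+np.linspace(0,.8,9);y=113*np.cos(t);z=113*np.sin(t)
print(np.c_[-np.diff(y),-np.diff(z)].round(1)/40)
```

```text
q [ 21.3  12.  -32.3  99.5   6.8  70.3 -90.8]
ball pred px [[569.97510529 239.28408958]]
((568.0, 239.5), 21.708393096923828) [[ 0.57509755 -0.13407652  0.129     ]]
rows units [-0.26  4.03  0.01] turn units 14.98
[[0.2175 0.1775]
 [0.2    0.2   ]
 [0.18   0.2175]
 [0.155  0.235 ]
 [0.1325 0.25  ]
 [0.105  0.2625]
 [0.08   0.27  ]
 [0.0525 0.2775]]
```

```bash
python3 -m handwheel '{"commands":[[-0.05,0.7,0,0,0.6],[-0.05,0.7,0,0,0.6],[-0.05,0.7,0,0,0.6],[-0.05,0.7,0,0,0.6],[-0.05,0.7,0,0,0.6],[0,0.5,0,0,0.6],[0,0,0,0,0.6]]}'
python3 -m handwheel '{"commands":[[0,0,0,1,0.6],[0,0,0,1,0.6],[0,0,0,1,0.6],[0,0,0,1,0.6],[0,0,0,1,0.6],[0,0,0,1,0.6],[0,0,0,1,0.6],[0,0,0,1,0.6],[0,0,0,1,0.6],[0,0,0,1,0.6],[0,0,0,1,0.6],[0,0,0,1,0.6]]}'
python3 -m handwheel '{"commands":[[0,0,0,1,0.6],[0,0,0,1,0.6],[0,0,0,1,0.6],[0,0,0,0,0.6],[0,0,0,0,0.6],[0,0,0,0,0.6]]}'
python3 -c "
from h import *
s=env.read_state();print(np.round(s['qpos'],1));togo(s,(.5753,-.1347,.127),-78)"
```

```text
time: 11.0
tool_pos: [0.5752, -0.1374, 0.2043]
tcp_rot: [-180.0, 0.1, 11.7]
contact_force: [0.5, -0.1, -0.7]
finger_gap: 0.598
finger_force: 0.0
time: 12.2
tool_pos: [0.5754, -0.1325, 0.2049]
tcp_rot: [180.0, 0.1, -60.3]
contact_force: [-0.9, 1.0, 0.3]
finger_gap: 0.598
finger_force: 0.0
time: 12.8
tool_pos: [0.5745, -0.1331, 0.2002]
tcp_rot: [179.4, 0.2, -71.2]
contact_force: [0.0, -0.1, -0.2]
finger_gap: 0.598
finger_force: 0.0
[   5.1   14.2    4.3   96.    -1.    70.5 -151.7]
rows units [ 0.05 -0.03  1.83] turn units 1.13
```

Joint 7 reached its limit turning this way, so I'll turn back the other way to yaw 102°, which is the same grasp.

```bash
python3 -m handwheel '{"commands":[[0,0,0,-1,0.6],[0,0,0,-1,0.6],[0,0,0,-1,0.6],[0,0,0,-1,0.6],[0,0,0,-1,0.6],[0,0,0,-1,0.6],[0,0,0,-1,0.6],[0,0,0,-1,0.6],[0,0,0,-1,0.6],[0,0,0,-1,0.6],[0,0,0,-1,0.6],[0,0,0,-1,0.6]]}'
python3 -m handwheel '{"commands":[[0,0,0,-1,0.6],[0,0,0,-1,0.6],[0,0,0,-1,0.6],[0,0,0,-1,0.6],[0,0,0,-1,0.6],[0,0,0,-1,0.6],[0,0,0,-1,0.6],[0,0,0,-1,0.6],[0,0,0,-1,0.6],[0,0,0,-1,0.6],[0,0,0,-1,0.6],[0,0,0,-1,0.6]]}'
python3 -m handwheel '{"commands":[[0,0,0,-1,0.6],[0,0,0,-1,0.6],[0,0,0,-1,0.6],[0,0,0,-1,0.6],[0,0,0,-1,0.6],[0,0,0,0,0.6],[0,0,0,0,0.6],[0,0,0,0,0.6]]}'
python3 -c "
from h import *
s=env.read_state();print(np.round(s['qpos'],1));togo(s,(.5753,-.1347,.127),102)"
```

```text
time: 14.0
tool_pos: [0.5742, -0.1347, 0.2005]
tcp_rot: [-179.9, 0.6, 0.8]
contact_force: [-0.3, -1.1, 0.3]
finger_gap: 0.601
finger_force: 0.0
time: 15.2
tool_pos: [0.5742, -0.1348, 0.2006]
tcp_rot: [-179.4, 0.1, 72.8]
contact_force: [0.0, 0.4, 0.6]
finger_gap: 0.604
finger_force: 0.0
time: 16.0
tool_pos: [0.5743, -0.1346, 0.2005]
tcp_rot: [-179.4, -0.1, 102.4]
contact_force: [0.9, 0.1, -1.1]
finger_gap: 0.601
finger_force: 0.0
[ 22.2  15.2 -15.9  95.    4.4  71.   17.8]
rows units [-0.01  0.04  1.84] turn units 0.07
```

```bash
python3 -m handwheel '{"commands":[[0,0.03,0.4,0,0.6],[0,0,0.5,0,0.6],[0,0,0.5,0,0.6],[0,0,0.4,0,0.6],[0,0,0.03,0,0.6],[0,0,0,0,0.6]]}'
python3 - <<'E'
from h import *
s=env.read_state();togo(s,(.5753,-.1347,.127),102)
im=grab_frame('wrist')[:,:,::-1];cv2.imwrite('pics/w6.png',im)
E
```

```text
time: 16.6
tool_pos: [0.5747, -0.134, 0.1273]
tcp_rot: [-179.4, -0.1, 102.6]
contact_force: [0.5, -0.6, 0.6]
finger_gap: 0.598
finger_force: 0.0
rows units [-0.02  0.01  0.01] turn units 0.09
```

View pics/w6.png

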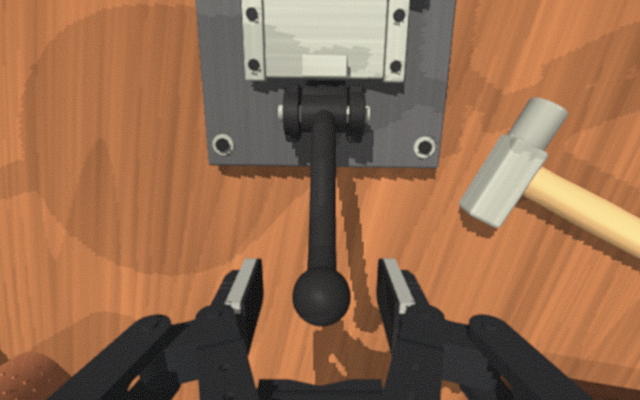

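The ball (320,297) is centred between the pads, so I'll close. After that, the arc goes in tool -x and +z.

```bash
python3 -m handwheel '{"commands":[[0,0,0,0,0],[0,0,0,0,0],[0,0,0,0,0],[0,0,0,0,0],[0,0,0,0,0]]}'
python3 -m handwheel '{"commands":[[-0.11,0,0.09,0,0],[-0.11,0,0.09,0,0],[-0.1,0,0.1,0,0],[-0.1,0,0.1,0,0],[0,0,0,0,0],[0,0,0,0,0]]}'
```

```text
time: 17.15
tool_pos: [0.5755, -0.1345, 0.128]
tcp_rot: [-179.5, -0.1, 102.6]
contact_force: [2.6, -2.2, 4.0]
finger_gap: 0.246
finger_force: 58.6
time: 17.75
tool_pos: [0.579, -0.1509, 0.1126]
tcp_rot: [-179.5, -0.1, 102.6]
contact_force: [1.7, -2.9, 5.0]
finger_gap: 0.244
finger_force: 59.4
```

Following cleanly: 5 N upward and the grip is stable. Continuing the arc.

```bash
python3 -m handwheel '{"commands":[[-0.09,0,0.11,0,0],[-0.09,0,0.11,0,0],[-0.08,0,0.12,0,0],[-0.08,0,0.12,0,0],[-0.07,0,0.12,0,0],[-0.07,0,0.12,0,0],[-0.05,0,0.13,0,0],[-0.05,0,0.13,0,0],[0,0,0,0,0],[0,0,0,0,0]]}'
python3 -m handwheel '{"commands":[[-0.04,0,0.13,0,0],[-0.04,0,0.13,0,0],[0,0,0,0,0],[0,0,0,0,0]]}'
python3 -c "
from h import *
s=env.read_state();print(s['contact_force'],s['finger_force']);togo(s,(.5849,-.1793,.052),102)"
```

```text
time: 18.75
tool_pos: [0.5838, -0.1738, 0.0742]
tcp_rot: [-179.5, -0.1, 102.6]
contact_force: [4.5, -3.2, 5.3]
finger_gap: 0.244
finger_force: 62.2
time: 19.15
tool_pos: [0.5844, -0.1764, 0.0638]
tcp_rot: [-179.5, -0.1, 102.6]
contact_force: [2.9, -1.7, 5.5]
finger_gap: 0.248
finger_force: 63.1
[ 2.9488208  -1.68194839  5.46483864] 63.10886263847351
rows units [-0.07  0.    0.29] turn units 0.1
```

```bash
python3 -m handwheel '{"commands":[[-0.03,0,0.1,0,0],[-0.03,0,0.1,0,0],[-0.01,0,0.08,0,0],[0,0,0,0,0],[0,0,0,0,0],[0,0,0,0,0]]}'
python3 -m handwheel '{"commands":[[0,0,0.04,0,0],[0,0,0,0,0],[0,0,0,0,0],[0,0,0,0,0]]}'
python3 -m handwheel '{"commands":[[0,0,0.04,0,0],[0,0,0,0,0],[0,0,0,0,0],[0,0,0,0,0]]}'
```

```text
time: 19.75
tool_pos: [0.5847, -0.1781, 0.0525]
tcp_rot: [-179.5, -0.2, 102.6]
contact_force: [2.3, 0.2, 6.0]
finger_gap: 0.241
finger_force: 63.8
time: 20.15
tool_pos: [0.5848, -0.1782, 0.051]
tcp_rot: [-179.5, -0.2, 102.6]
contact_force: [2.4, 0.4, 5.5]
finger_gap: 0.246
finger_force: 64.0
time: 20.55
tool_pos: [0.5848, -0.1784, 0.0495]
tcp_rot: [-179.5, -0.1, 102.6]
contact_force: [2.4, 0.7, 6.1]
finger_gap: 0.245
finger_force: 64.0
```

```bash
python3 -m handwheel '{"commands":[[0,0,0.04,0,0],[0,0,0,0,0],[0,0,0,0,0],[0,0,0,0,0]]}'
python3 - <<'E'
from h import *
s=env.read_state();print(s['tool_pos']);im=grab_frame('top')[:,:,::-1]
a=cv2.resize(im[170:260,275:415],None,fx=4,fy=4,interpolation=cv2.INTER_CUBIC)
w=grab_frame('wrist')[:,:,::-1]
a=cv2.copyMakeBorder(a,0,0,0,80,cv2.BORDER_CONSTANT)
cv2.imwrite('pics/f1.png',cv2.resize(np.vstack([w,a[:, :640]]),None,fx=.78,fy=.78))
cv2.imwrite('pics/w7.png',w)
E
```

```text
time: 20.95
tool_pos: [0.5848, -0.1784, 0.0481]
tcp_rot: [-179.5, -0.1, 102.6]
contact_force: [1.7, 1.0, 9.2]
finger_gap: 0.242
finger_force: 64.5
[ 0.58476306 -0.17844467  0.04807967]
```

View pics/f1.png

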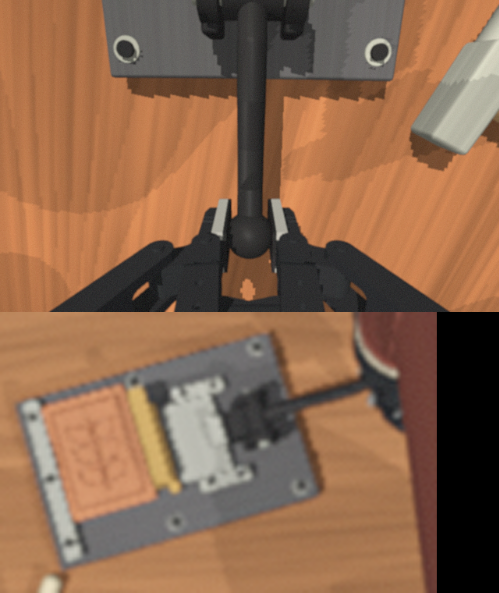

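The ball is held between the pads. The top view shows the plate against the fence with bar and pad closed up. The force has started to rise, so the handle is nearly at its stop; pressing a little more to confirm.

```bash
python3 -m handwheel '{"commands":[[0,0,0.04,0,0],[0,0,0,0,0],[0,0,0,0,0],[0,0,0,0,0]]}'
python3 -m handwheel '{"commands":[[0,0,0.04,0,0],[0,0,0,0,0],[0,0,0,0,0],[0,0,0,0,0]]}'
```

```text
time: 21.45
tool_pos: [0.5848, -0.1785, 0.0473]
tcp_rot: [-179.5, -0.1, 102.6]
contact_force: [-1.6, 1.4, 16.1]
finger_gap: 0.245
finger_force: 65.0
time: 21.85
tool_pos: [0.5849, -0.1787, 0.0466]
tcp_rot: [-179.5, -0.1, 102.6]
contact_force: [-4.7, 0.9, 23.3]
finger_gap: 0.244
finger_force: 65.6
```

The force now rises about 10 N per mm, so the handle is on its stop, held at 23 N. Handing in.

```bash
python3 -c "
from plant import job_done
print(job_done())"
```

```text
the job is handed in; nothing more can be done
None
```

I stood the bar in the jaw gap, fully down on the bed, and am holding the handle down against its stop at about 23 N. The job was handed in at about 22 s, but no verdict came back, and I judged the final squareness only by eye from the top camera.

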